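Slide the battery pack into the charging bay between fresh-glued rails

TASK

Push the grey battery pack along the steel plate and down the lane between the two yellow guide rails until it is fully home against the grey charger block, then press the green start button on top of that block and let it come back up. The rails have just been glued on and are still setting, so neither the pack nor the robot may touch them. Only push the pack, keeping it flat on the plate: do not pick it up or tip it, and leave the bottle, the pipe piece and the tin where they stand.

Things in the scene. Friction and masses are not known exactly. Their poses are not given: they have to be found in the camera images.
- bay: Fixed charging bay. Steel plate 410 x 190 x 6 mm. Origin: middle of the lane's mouth, at bench level; +x runs down the lane, +y to its left. Plate: x -175 to 235 mm, y +-95, top z 6; no rails before x 2. The grey charger block (x 165 to 229, y +-55, top z 56 mm) ends the lane; its face at x 165 may be touched. A pack fully home has its origin at x 110, y about 0, z 6. The bay's place and yaw vary.
- rail_left: Yellow guide rail fixed on the plate, 160 mm long, 10 mm thick, 18 mm high above the plate (top at 24 mm above the bench). Origin: centre of its underside, at bay x 82, y +53, z 6 mm; axes as the bay. Its inner face is at bay y +48 mm, so the lane is 96 mm wide. Must not be touched by anything.
- rail_right: The same rail on the other side: origin at bay x 82, y -53, z 6 mm; inner face at bay y -48 mm. Must not be touched by anything.
- pack: Loose grey battery pack, flat-sided block 110 (own x) x 76 (y) x 50 mm high, black tower on top (62 mm in all). 0.5 to 0.8 kg. Origin: centre of its underside. +x end goes first into the lane; rear face, with a white label, at x -55 mm; sides at y +-38. Starts on the plate just outside the mouth, up to 25 mm off the centre line and 0.25 rad askew.
- start_button (a joint): Travel of the green push button, m: 0 up, 0.006 fully down (5 N there); springs back when let go. It counts as pressed beyond 0.004.
- start_button_top (a point): Centre of the top face of the green button (32 mm across), which is pressed straight down. It stands on the charger block at bay x 197, y 0.
- threadlock: Loose small red bottle with a white cap, 36 mm across, 85 mm high; origin at the centre of its underside. Stands 165 to 200 mm to the right of the lane's centre line. Leave alone.
- nipple: Loose steel pipe piece standing upright, 34 mm across, 70 mm high; origin at the centre of its underside. Stands in the same row as the bottle. Leave alone.
- grease_tin: Loose green tin, 52 mm across, 60 mm high; origin at the centre of its underside. Stands in the same row as the bottle. Leave alone.
Things that resemble listed ones, but are neither listed nor needed, are in the scene too. What is shaped like the pack but purple is not meant.

How it is judged:
By the outcome, as a careful person would: the job done as asked, in the order asked, and still so for the second after the job is handed in, with the robot touching nothing.
It also fails if it takes over 72 s, if anything falls off the work surface, if the arm or the gripper's body presses on something with over 40 N, if the wrist force passes 120 N, or if a joint passes its speed limit or range.

ROBOT

A 6-joint arm with a two-finger parallel gripper is mounted at the origin on the work surface. World frame = base frame: x ahead of the robot, y to its left, z up, the work surface at z = 0. Lengths are in m, angles in degrees, forces in N, time in s.
With the tool pointing down it reaches from about 0.3 to 0.75 m from the base axis. Payload 8.5 kg.
Tool frame: the origin (TCP) lies at the centre of the arm's flange, where the gripper is bolted on; the fingertips stand 166 mm ahead of it and the grasp point (between the pads) lies 147 mm ahead of it; x points along the fingers, y is the direction in which the jaws open and shut, and the axes are right-handed (so a half turn about x gives the same grasp; the last joint's range is limited). The gripper opens to 88 mm and grips with 3 to 60 N. Pads are 18 mm wide; open, the fingers measure 123 mm over their backs; the gripper's body (75 mm by 187 mm) begins 45 mm behind the grasp point.
Start: joints at [62.034, 21.807, 74.336, -0, 83.858, -12.336], TCP at [0.148, 0.53, 0.405] pointing down, gripper open.
Joint ranges: [-178.18, 178.18], [-50.72, 133.34], [12.68, 142.11], [-81.47, 261.47], [9.98, 163.14], [-165.26, 165.26]. Speed limits (degrees/s): [136.94, 136.94, 180, 180, 180, 180].

INTERFACE

Orientations are given as [roll, pitch, yaw] about the fixed x, y, z axes, in that order (R = Rz(yaw) Ry(pitch) Rx(roll)).
In Python, from workcell import ctrl gives the robot as it stands.
- The arm moves only by the tool carry_out, never from a script. Its argument "targets" is a list of rows, each an object with "dp": the shift along the tool's x, y, z in cm, a list of three; "spin": the turn about the tool's x in rad; "claw": the closure, from 0 (fully open) to 1 (shut). A call has 1 to 8 rows; each row shifts and turns the commanded pose from where the row before left it, along the tool's axes as they then stand; what a row does not reach is not made up. A row lasts 1/8 s, in which the tool goes at most 62.5 mm and 10.7 degrees, less where a joint would pass 70% of its speed; a pose out of reach is approached as far as the arm can. A call is refused whole if a number of a shift passes 6.25 or a number of a turn 0.188, either way. A call with a gripper value outside its range is refused whole. The fingers move at their own pace and stop on an object; "newtons" is the grip in N (left out, the last holds). Time passes only in rows, so rows that do not move let the fingers close. It gives the time, the measured TCP pose, the force and the opening at its end, in the units of the state.
- ctrl.sense(): the state, without advancing time (a new reading comes with each control period).
- ctrl.get_image(name): name is "scene" or "top" or "wrist"; returns a dict with "img" (384x512x3 uint8, red, green, blue), "depth" (384x512 float32, m along the optical axis (not along the pixel's ray), 0 where there is no reading), "fx", "fy", "cx", "cy" (pixels), "cam_to_world" (4x4, takes a point from camera to world coordinates). Camera axes: x right, y down, z forward; pixel columns grow to the right and rows downward; lengths in m; the calibration is good to about 2 mm. A picture is of the moment at which its call begins.
- ctrl.hand_in(): hands the job in, once; it reports no verdict.
Trained networks look in a picture, given as the dict that the camera call returned (one of the last four; its "shot" number tells which), for a name from the list of things; names that differ only in an ending like _2 or _b are one class to them, and where a whole thing is asked for, a point or a joint stands for the part that bears it (a point fixed in the world has none). Each returns a list of dicts, best first, with "conf" (0 to 1); they miss things now and then, are a little off and sometimes report something else, mostly with a low value. They report only what shows in the picture. A call takes as long as a camera call. They do not tell look-alikes from the thing itself.
- ctrl.masks_of(picture, thing): "mask" (384x512 bool, what is visible of it) and "centre" ([column, row] in pixels, amid what is visible of it).
The state is a dict: "time_s": time; "qpos": joint angles; "joint_velocities": joint speeds; "joint_efforts": joint torques, N m; "tool_pos": TCP position; "ee_rot": TCP orientation; "ft_force": force on the tool from outside, world axes, zero at the start; "ft_torque": the same for the moment, N m; "gripper_width": finger opening in m.
Only numpy, scipy, OpenCV 4.12 (cv2) and the standard library are available. Lean on these libraries where they do the work, as an engineer would, in place of code of your own. Each camera call takes 0.05 s, during which the arm holds its last target.

## Working session

There is one attempt and no reset: what is moved stays moved. The work goes in short steps, Python scripts to look and compute and a tool call to move; the robot and the scene stay as the last step left them, time stands still between calls to the robot, and variables do not carry over. Pictures are saved under pics/ and viewed, and the job is handed in when it is done.

Besides the shell and the picture viewer there is one more tool, called as a command line: name --argument value ..., lists and objects as JSON in quotes. carry_out: Moves the arm, as the interface text tells. Its arguments: {"type":"object","properties":{"targets":{"type":"array"},"newtons":{"type":"number"}},"required":["targets"]}

```bash
mkdir -p pics; ls
cat > h.py <<'E'
from workcell import ctrl
import numpy as np, cv2
def shot(name,fn):
    p=ctrl.get_image(name); cv2.imwrite('pics/'+fn,p['img'][:,:,::-1]); return p
def cloud(p):
    d=p['depth']; v,u=np.mgrid[:d.shape[0],:d.shape[1]]
    c=np.stack([(u-p['cx'])/p['fx']*d,(v-p['cy'])/p['fy']*d,d,np.ones_like(d)],-1)
    w=c@np.array(p['cam_to_world']).T
    w=w[...,:3]; w[d==0]=np.nan; return w
E
python3 - <<'E'
from h import *
print(ctrl.sense())
for n in ['scene','top','wrist']:
    p=shot(n,n+'1.png'); print(n,np.round(p['cam_to_world'],3).tolist(),p['fx'])
E
```

```text
pics
{'time_s': 0.0, 'qpos': array([ 6.20344152e+01,  2.18404571e+01,  7.43841999e+01, -8.48269519e-04,
        8.38571033e+01, -1.23353482e+01]), 'joint_velocities': array([-0.00480298, -0.08847708,  0.08127342, -0.00912638,  0.02539385,
        0.09732748]), 'joint_efforts': array([ 1.50562992e-03, -4.37927485e+01, -2.24550050e+01,  7.14323181e-02,
        3.53312236e-02, -1.40195052e-04]), 'tool_pos': array([0.14816382, 0.52962172, 0.40414585]), 'ee_rot': array([-101.74442568,   89.91823531, -117.37457091]), 'ft_force': array([-0.40721171,  0.45860778, -0.05620378]), 'ft_torque': array([0.0291468 , 0.05854462, 0.00019344]), 'gripper_width': 0.08827227490847277}
scene [[-0.626, 0.627, -0.463, 1.03], [0.78, 0.51, -0.363, 0.312], [0.008, -0.589, -0.808, 0.834], [0.0, 0.0, 0.0, 1.0]] 396.1460830979957
top [[0.009, -0.99, 0.139, 0.487], [-1.0, -0.01, -0.01, -0.038], [0.011, -0.139, -0.99, 1.01], [0.0, 0.0, 0.0, 1.0]] 353.55598555313185
wrist [[0.27, 0.929, 0.255, 0.083], [0.963, -0.26, -0.073, 0.547], [-0.001, 0.265, -0.964, 0.385], [0.0, 0.0, 0.0, 1.0]] 293.7684207205937
```

View pics/scene1.png

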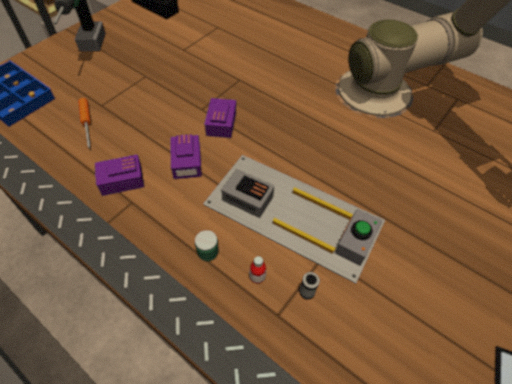

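View pics/top1.png

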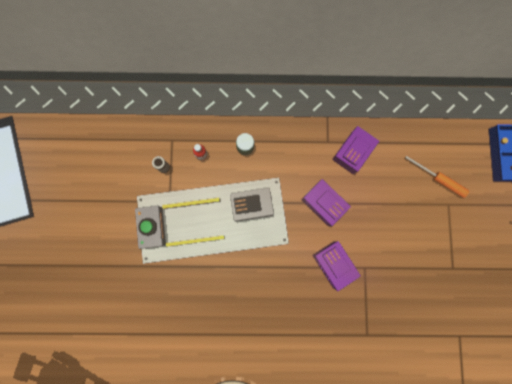

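View pics/wrist1.png

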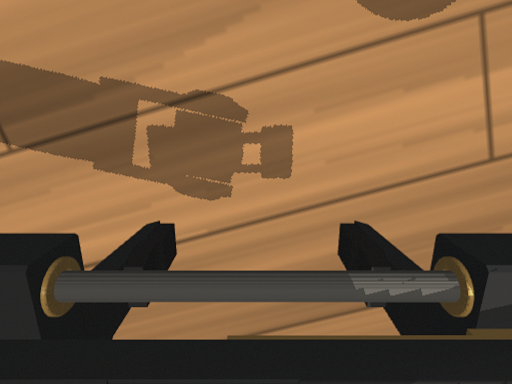

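The top view shows the bay with the button at (147,227), rails at rows 203 and 240, and the pack at (252,204). The bottle, pipe and tin are above it, and the purple decoys are to the right. Next I'll measure these.

```bash
cat >> h.py <<'E'
def rect(pts):
    (c,s,a)=cv2.minAreaRect((pts*1000).astype(np.float32)); return np.round(c,1),np.round(s,1),round(a,2)
E
python3 - <<'E'
from h import *
for n in ['top','scene']:
    p=ctrl.get_image(n); w=cloud(p)
    for t in ['bay','rail_left','rail_right','pack','start_button','threadlock','nipple','grease_tin']:
        for r in ctrl.masks_of(p,t):
            m=r['mask']; q=w[m]; q=q[~np.isnan(q[:,0])]
            if len(q)<5: continue
            hi=np.percentile(q[:,2],95); 
            print(n,t,round(r['conf'],2),np.round(r['centre']),m.sum(),'z',np.round(np.percentile(q[:,2],[5,50,95])*1000),'med',np.round(np.median(q,0)*1000),rect(q[:,:2]))
E
```

```text
top rail_left 0.63 [193. 242.] 195 z [21. 24. 27.] med [482. 110.  24.] (array([481.3, 109.6]), array([  9.6, 155. ]), 8.0)
top rail_right 0.62 [192. 200.] 319 z [ 5. 23. 27.] med [587. 119.  23.] (array([588.9, 124.3]), array([ 19.7, 157.2]), 8.24)
top pack 0.9 [356. 150.] 1162 z [25. 51. 63.] med [ 735. -335.   51.] (array([ 749. , -351.3]), array([ 84.5, 133.2]), 54.49)
top pack 0.73 [328. 203.] 1206 z [27. 51. 64.] med [ 587. -249.   51.] (array([ 595.5, -257.8]), array([109.4,  91.2]), 45.24)
top pack 0.62 [337. 265.] 1315 z [26. 51. 64.] med [ 420. -273.   51.] (array([ 422.5, -282.7]), array([110.5,  88.3]), 32.28)
top pack 0.57 [251. 202.] 1188 z [44. 57. 70.] med [579. -46.  57.] (array([584.6, -43.4]), array([ 84.5, 114.6]), 10.36)
top start_button 0.65 [146. 227.] 82 z [76. 79. 81.] med [517. 228.  79.] (array([518.5, 228.1]), array([24.9, 23.9]), 47.7)
top threadlock 0.76 [199. 151.] 178 z [19. 57. 86.] med [723.  97.  57.] (array([727.5,  99. ]), array([30.6, 35.2]), 21.86)
top nipple 0.57 [160. 164.] 197 z [15. 69. 73.] med [687. 201.  69.] (array([690.6, 206.1]), array
[... 954 characters left out ...]
 445. -263.   51.] (array([ 422.4, -281.4]), array([115.7,  83.6]), 31.39)
scene pack 0.57 [245. 194.] 1639 z [17. 57. 71.] med [600. -38.  57.] (array([575.9, -59.8]), array([101.1, 133.8]), 9.26)
scene start_button 0.55 [361. 223.] 166 z [71. 79. 81.] med [522. 230.  79.] (array([518.6, 227.6]), array([37.4, 31. ]), 46.42)
scene threadlock 0.6 [256. 270.] 357 z [13. 56. 87.] med [740. 106.  56.] (array([722.9,  93.8]), array([59.9, 35.6]), 37.5)
scene nipple 0.88 [310. 286.] 398 z [10. 67. 73.] med [702. 210.  67.] (array([694.4, 207.8]), array([33.6, 33.3]), 83.46)
scene grease_tin 0.87 [201. 244.] 613 z [ 9. 59. 63.] med [763. -18.  59.] (array([745.5, -34.8]), array([79.8, 50.6]), 37.0)
```

```bash
cat >> h.py <<'E'
def bayfit():
    W=[];C=[]
    out={}
    for n in ['top','scene']:
        p=ctrl.get_image(n); w=cloud(p).reshape(-1,3); hsv=cv2.cvtColor(p['img'],cv2.COLOR_RGB2HSV).reshape(-1,3)
        ok=~np.isnan(w[:,0]); ok&=(w[:,0]>.38)&(w[:,0]<.7)&(w[:,1]>-.2)&(w[:,1]<.32)
        w=w[ok];hsv=hsv[ok]; out[n]=(w,hsv)
    return out
E
python3 - <<'E'
from h import *
o=bayfit()
for n,(w,hsv) in o.items():
    H,S,V=hsv.T
    plate=(w[:,2]<.012)&(S<50)
    q=w[plate]; print(n,'plate',len(q),rect(q[:,:2]),np.median(q[:,2]))
    yel=(S>120)&(H>20)&(H<35)&(w[:,2]>.017)&(w[:,2]<.032)
    q=w[yel]
    for s in (q[q[:,0]<.535],q[q[:,0]>=.535]):
        print(' rail',len(s),rect(s[:,:2]),np.median(s[:,2]), np.round(np.median(s,0)*1000,1), cv2.fitLine((s[:,:2]*1000).astype(np.float32),cv2.DIST_HUBER,0,.01,.01).ravel())
    g=(S>120)&(H>45)&(H<80)&(w[:,2]>.07)
    q=w[g]; print(' btn',len(q),rect(q[:,:2]),np.percentile(q[:,2],[50,95]))
    top=(w[:,2]>.05)&(w[:,2]<.062)&(w[:,1]>.15); q=w[top]; print(' block',rect(q[:,:2]),np.median(q[:,2]))
    pk=(w[:,2]>.050)&(w[:,2]<.09)&(w[:,1]<.05)&(w[:,1]>-.14)&(S<100); q=w[pk]; print(' pack',len(q),rect(q[:,:2]),np.median(q[:,2]))
    q=q[q[:,2]>.064]; print(' tower',len(q),rect(q[:,:2]))
img=cv2.imread('pics/top1.png'); cv2.imwrite('pics/topc.png',cv2.resize(img[160:280,120:310],None,fx=4,fy=4,interpolation=cv2.INTER_CUBIC))
img=cv2.imread('pics/scene1.png'); cv2.imwrite('pics/scenec.png',cv2.resize(img[145:285,195:395],None,fx=4,fy=4,interpolation=cv2.INTER_CUBIC))
E
```

```text
top plate 6820 (array([539.1,  65.3]), array([188.8, 411.8]), 8.04) 0.006433439485159176
 rail 140 (array([480.2, 108.4]), array([  6.9, 157.7]), 7.87) 0.02447477467951359 [479.1 112.7  24.5] [ 1.38050124e-01 -9.90425229e-01  4.79967468e+02  1.09739044e+02]
 rail 146 (array([584.9, 122.8]), array([  7. , 154.9]), 8.08) 0.024319834484461456 [584.1 124.1  24.3] [ 1.4099684e-01 -9.9001002e-01  5.8456409e+02  1.2278113e+02]
 btn 14 (array([516.6, 233.2]), array([15.4, 10.8]), 10.25) [0.07890381 0.08094006]
 block (array([577.6, 228.7]), array([ 76.4, 236.3]), 89.96) 0.05652702691345057
 pack 1078 (array([582.4, -46.8]), array([ 75.9, 110.1]), 9.66) 0.05745218990091017
 tower 379 (array([580.3, -35. ]), array([43.8, 69.7]), 9.52)
scene plate 5829 (array([571.3,  68.5]), array([245.8, 406.1]), 8.12) 0.007269432593439484
 rail 248 (array([483.4, 108.4]), array([ 12.6, 158. ]), 8.79) 0.024977476478632132 [483.6 110.4  25. ] [ 1.3962108e-01 -9.9020499e-01  4.8382513e+02  1.1042810e+02]
 rail 281 (array([588.8, 124.3]), array([ 11.9, 156.9]), 8.91) 0.025125783629215026 [588.6 127.4  25.1] [ 1.4605443e-01 -9.8927653e-01  5.8893774e+02  1.2486520e+02]
 btn 165 (array([552.2,  93.5]), array([ 30.7, 313.6]), 13.26) [0.07856621 0.08086243]
 block (array([580.3, 237.2]), array([232.6,  64.6]), 8.1) 0.057045520343937006
 pack 977 (array([584.9, -46.8]), array([ 77.1, 110.2]), 9.83) 0.057673587622252165
 tower 250 (array([582.8, -35.7]), array([45.6, 70.3]), 8.93)
```

View pics/topc.png

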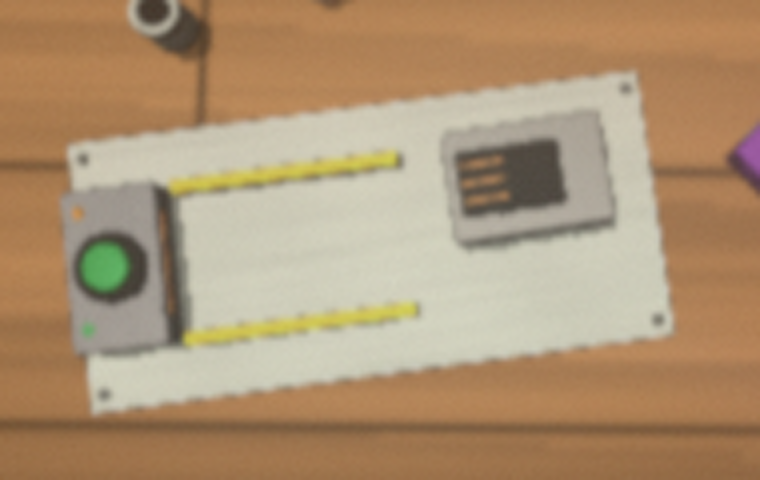

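View pics/scenec.png

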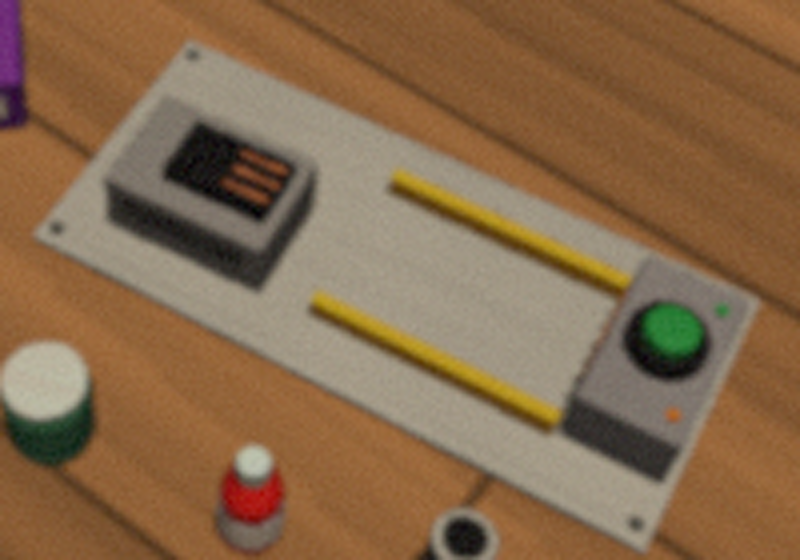

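```bash
cat >> h.py <<'E'
from scipy.spatial.transform import Rotation as Ro
BO=np.array([.545,.0353]); BY=98.1
ex=np.array([np.cos(np.radians(BY)),np.sin(np.radians(BY))]); ey=np.array([-ex[1],ex[0]])
def state():
    s=ctrl.sense(); R=Ro.from_euler('xyz',s['ee_rot'],degrees=True).as_matrix()
    tip=s['tool_pos']+.166*R[:,0]; d=tip[:2]-BO
    ya=np.degrees(np.arctan2(R[1,1],R[0,1]))
    print('t',round(s['time_s'],2),'tip bay mm',np.round([d@ex*1e3,d@ey*1e3,tip[2]*1e3],1),'jaw yaw rel bay',round(ya-BY,2),'F',np.round(s['ft_force'],1),'w',round(s['gripper_width']*1e3,1),'q6',round(s['qpos'][5],1))
    return s,R,tip
def go(bx,by,z,jaw=None):
    """print spin needed and dp (in tool axes after the spin) in cm"""
    s,R,tip=state(); sp=0
    if jaw is not None:
        ya=np.degrees(np.arctan2(R[1,1],R[0,1]))-BY
        sp=-np.radians((jaw-ya+180)%360-180)   # tool x is down
        R=R@Ro.from_rotvec([sp,0,0]).as_matrix()
    tgt=np.r_[BO+(bx*ex+by*ey)/1e3,z/1e3]
    print('spin',round(sp,3),'dp cm',np.round(R.T@(tgt-tip)*100,2),' toolaxes in bay: y',np.round([R[:2,1]@ex,R[:2,1]@ey],2),'z',np.round([R[:2,2]@ex,R[:2,2]@ey],2))
E
python3 - <<'E'
from h import *
for j in (0,180): go(-86,-85,120,j)
for j in (90,-90): go(-160,0,120,j)
E
```

```text
t 1.15 tip bay mm [545.3 323.2 238.7] jaw yaw rel bay -23.73 F [-0.4 -0.7  0. ] w 88.3 q6 -12.3
spin -0.414 dp cm [ 11.87 -63.13  40.82]  toolaxes in bay: y [ 1. -0.] z [-0. -1.]
t 1.15 tip bay mm [545.3 323.2 238.7] jaw yaw rel bay -23.73 F [-0.4 -0.7  0. ] w 88.3 q6 -12.3
spin 2.727 dp cm [ 11.87  63.13 -40.82]  toolaxes in bay: y [-1.  0.] z [0. 1.]
t 1.15 tip bay mm [545.3 323.2 238.7] jaw yaw rel bay -23.73 F [-0.4 -0.7  0. ] w 88.3 q6 -12.3
spin -1.985 dp cm [ 11.87 -32.32 -70.53]  toolaxes in bay: y [0. 1.] z [ 1. -0.]
t 1.15 tip bay mm [545.3 323.2 238.7] jaw yaw rel bay -23.73 F [-0.4 -0.7  0. ] w 88.3 q6 -12.3
spin 1.157 dp cm [11.87 32.32 70.53]  toolaxes in bay: y [-0. -1.] z [-1.  0.]
```

carry_out --targets '[{"spin":-0.138,"dp":[0,0,0],"claw":0.4},{"spin":-0.138,"dp":[0,0,0],"claw":0.4},{"spin":-0.138,"dp":[0,0,0],"claw":0.4},{"dp":[0,-4,2.6],"spin":0,"claw":0.4},{"dp":[0,-4,2.6],"spin":0,"claw":0.4},{"dp":[0,-4,2.6],"spin":0,"claw":0.4},{"dp":[0,-4,2.6],"spin":0,"claw":0.4},{"dp":[0,-4,2.6],"spin":0,"claw":0.4}]'

```text
time_s: 2.15
tool_pos: [0.3058, 0.3487, 0.4049]
ee_rot: [24.9, 90.0, 33.0]
ft_force: [0.1, 0.5, 1.1]
gripper_width: 0.0528
```

carry_out --targets '[{"dp":[0,-4,2.6],"spin":0,"claw":0.4},{"dp":[0,-4,2.6],"spin":0,"claw":0.4},{"dp":[0,-4,2.6],"spin":0,"claw":0.4},{"dp":[0,-4,2.6],"spin":0,"claw":0.4},{"dp":[0,-4,2.6],"spin":0,"claw":0.4},{"dp":[0,-4,2.6],"spin":0,"claw":0.4},{"dp":[0,-4,2.6],"spin":0,"claw":0.4},{"dp":[0,-4,2.6],"spin":0,"claw":0.4}]'

```text
time_s: 3.15
tool_pos: [0.5569, 0.061, 0.4048]
ee_rot: [32.6, 90.0, 40.7]
ft_force: [1.1, -0.8, 0.1]
gripper_width: 0.0524
```

Run:
```python
from h import *
go(-86,-85,110,0)
for j in (90,-90): go(-160,0,120,j)
shot('wrist','w2.png')
```

```text
t 3.15 tip bay mm [ 23.8 -15.4 238.8] jaw yaw rel bay -0.02 F [ 1.1 -0.8  0.1] w 52.4 q6 -103.9
spin -0.0 dp cm [ 12.88 -10.98   6.96]  toolaxes in bay: y [ 1. -0.] z [-0. -1.]
t 3.15 tip bay mm [ 23.8 -15.4 238.8] jaw yaw rel bay -0.02 F [ 1.1 -0.8  0.1] w 52.4 q6 -103.9
spin -1.571 dp cm [ 11.88   1.54 -18.38]  toolaxes in bay: y [0. 1.] z [ 1. -0.]
t 3.15 tip bay mm [ 23.8 -15.4 238.8] jaw yaw rel bay -0.02 F [ 1.1 -0.8  0.1] w 52.4 q6 -103.9
spin 1.57 dp cm [11.88 -1.54 18.38]  toolaxes in bay: y [-0. -1.] z [-1.  0.]
```

View pics/w2.png

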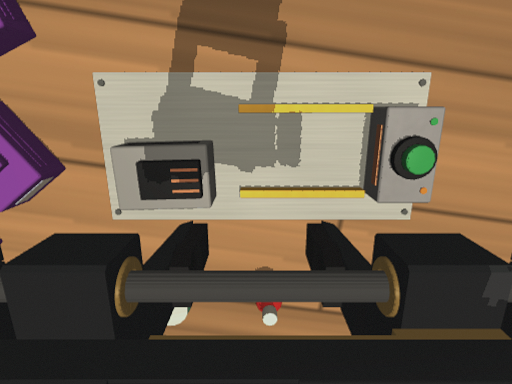

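```bash
cat >> h.py <<'E'
def inb(w): 
    d=w[:,:2]-BO; return np.c_[d@ex,d@ey,w[:,2]]*1e3
def meas(n):
    p=ctrl.get_image(n); w=cloud(p).reshape(-1,3); hsv=cv2.cvtColor(p['img'],cv2.COLOR_RGB2HSV).reshape(-1,3)
    b=inb(w); ok=~np.isnan(b[:,0]); ok&=(abs(b[:,1])<100)&(b[:,0]>-180)&(b[:,0]<240); b=b[ok]; H,S,V=hsv[ok].T.astype(int)
    y=(S>120)&(H>15)&(H<35)&(b[:,2]>21)&(b[:,2]<30)
    for nm,sel in (('L',y&(b[:,1]>0)),('R',y&(b[:,1]<0))):
        q=b[sel]
        if len(q)>20: print(n,'rail',nm,len(q),'x',np.round(np.percentile(q[:,0],[1,99]),1),'y',np.round(np.percentile(q[:,1],[2,50,98]),1),'slope deg',round(np.degrees(np.polyfit(q[:,0],q[:,1],1)[0]),2))
    g=(S>110)&(H>40)&(H<85)&(b[:,2]>74)&(b[:,0]>170); q=b[g]
    if len(q)>20: print(n,'btn',(np.percentile(q,2,axis=0)+np.percentile(q,98,axis=0)).round(1)/2,'z',np.percentile(q[:,2],[50,95]).round(1))
    pk=(b[:,2]>52)&(b[:,2]<72)&(b[:,0]<163)&(S<110); 
    q=b[pk].astype(np.float32)
    if len(q)>20: print(n,'pack top',len(q),[np.round(v,1) for v in cv2.minAreaRect(q[:,:2])],np.median(q[:,2]).round(1))
E
python3 - <<'E'
from h import *
for n in ('wrist','top','scene'): meas(n)
E
```

```text
wrist rail L 1152 x [  2.3 158.5] y [48.4 53.  57.6] slope deg -0.03
wrist rail R 1034 x [  3.1 158.3] y [-57.7 -52.3 -47.8] slope deg 0.27
wrist btn [194.5   0.6  77.5] z [78.8 80.1]Traceback (most recent call last):
  File "<stdin>", line 2, in <module>
  File "h.py", line 51, in meas
    if len(q)>20: print(n,'pack top',len(q),[np.round(v,1) for v in cv2.minAreaRect(q[:,:2])],np.median(q[:,2]).round(1))
                                                                    ~~~~~~~~~~~~~~~^^^^^^^^^
cv2.error: OpenCV(4.12.0) /io/opencv/modules/imgproc/src/convhull.cpp:143: error: (-215:Assertion failed) total >= 0 && (depth == CV_32F || depth == CV_32S) in function 'convexHull'
```

```bash
sed -i 's/cv2.minAreaRect(q\[:,:2\])/cv2.minAreaRect(np.ascontiguousarray(q[:,:2]))/' h.py
python3 - <<'E'
from h import *
for n in ('wrist',): meas(n)
E
```

```text
wrist rail L 1123 x [  2.6 158.5] y [48.2 52.7 57.3] slope deg 0.05
wrist rail R 1006 x [  3.2 158.7] y [-57.5 -52.2 -47.8] slope deg -0.17
wrist btn [194.5    0.45  77.75] z [78.8 80. ]
wrist pack top 5807 [array([ 11.9, -13.8]), array([312.6,  83.9]), np.float64(6.2)] 57.7
```

carry_out --targets '[{"dp":[0,-3.7,2.5],"spin":0,"claw":0.4},{"dp":[0,-3.7,2.5],"spin":0,"claw":0.4},{"dp":[0,-3.7,2.5],"spin":0,"claw":0.4},{"dp":[4,0,0],"spin":0,"claw":0.4},{"dp":[4,0,0],"spin":0,"claw":0.4},{"dp":[3.5,0,0],"spin":0,"claw":0.4},{"dp":[0,0,0],"spin":0,"claw":0.4}]'

```text
time_s: 4.18
tool_pos: [0.6452, -0.0358, 0.2878]
ee_rot: [156.3, 89.7, 164.5]
ft_force: [1.3, -0.8, -0.5]
gripper_width: 0.0525
```

Run:
```python
from h import *
go(-87,-90,25,0)
shot('wrist','w3.png');shot('scene','s3.png')
```

```text
t 4.17 tip bay mm [-84.2 -88.4 121.8] jaw yaw rel bay 0.05 F [ 1.3 -0.8 -0.5] w 52.5 q6 -111.8
spin 0.001 dp cm [ 9.68 -0.3   0.21]  toolaxes in bay: y [1. 0.] z [ 0. -1.]
```

View pics/w3.png

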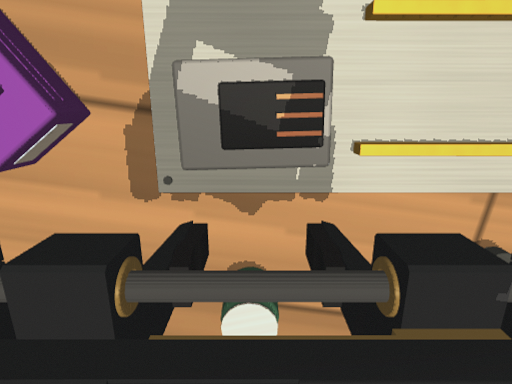

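View pics/s3.png

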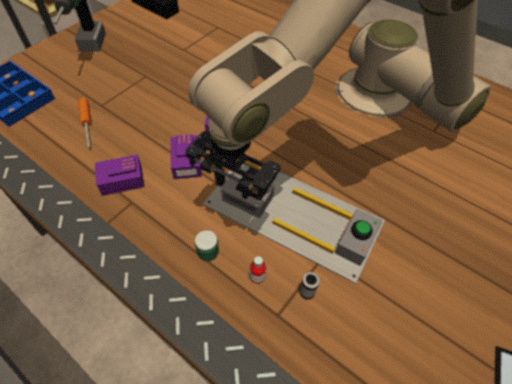

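carry_out --targets '[{"dp":[3,-0.3,0.2],"spin":0,"claw":0.4},{"dp":[3,0,0],"spin":0,"claw":0.4},{"dp":[2,0,0],"spin":0,"claw":0.4},{"dp":[1.5,0,0],"spin":0,"claw":0.4},{"dp":[0,0,0],"spin":0,"claw":0.4},{"dp":[0,0,-0.4],"spin":0,"claw":0.4},{"dp":[0,0,-0.4],"spin":0,"claw":0.4},{"dp":[0,0,-0.4],"spin":0,"claw":0.4}]'

```text
time_s: 5.28
tool_pos: [0.6361, -0.0414, 0.1953]
ee_rot: [-23.2, 90.0, -15.1]
ft_force: [-0.6, -0.2, 0.1]
gripper_width: 0.0528
```

Run:
```python
from h import *
state(); meas('top')
shot('wrist','w4.png');shot('top','t4.png')
```

```text
t 5.28 tip bay mm [-88.8 -79.5  29.3] jaw yaw rel bay -0.01 F [-0.6 -0.2  0.1] w 52.8 q6 -112.4
top rail L 73 x [ 83.1 159.8] y [50.6 53.9 57.2] slope deg -0.2
top rail R 107 x [ 40.4 158. ] y [-55.1 -51.8 -48.5] slope deg 0.13
top btn [196.    0.8  78.5] z [78.3 80.8]
top pack top 89 [array([  9.7, -27.4]), array([ 69.8, 304.5]), np.float64(88.6)] 55.7
```

View pics/w4.png

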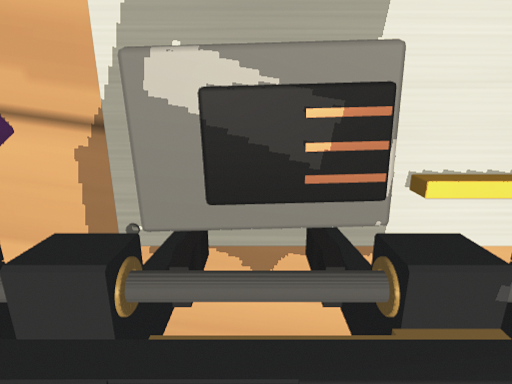

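carry_out --targets '[{"dp":[0,0,-0.3],"spin":0,"claw":0.4},{"dp":[0,0,-0.3],"spin":0,"claw":0.4},{"dp":[0,0,-0.3],"spin":0,"claw":0.4},{"dp":[0,0,-0.3],"spin":0,"claw":0.4},{"dp":[0,0,-0.3],"spin":0,"claw":0.4},{"dp":[0,0,-0.3],"spin":0,"claw":0.4},{"dp":[0,0,-0.3],"spin":0,"claw":0.4},{"dp":[0,0,-0.3],"spin":0,"claw":0.4}]'

```text
time_s: 6.42
tool_pos: [0.6125, -0.0447, 0.1948]
ee_rot: [-21.9, 90.0, -13.8]
ft_force: [3.0, 1.4, 0.5]
gripper_width: 0.0531
```

```bash
cat >> h.py <<'E'
def packw(n='wrist',z0=58,xmax=-5):
    p=ctrl.get_image(n); w=cloud(p).reshape(-1,3); b=inb(w); S=cv2.cvtColor(p['img'],cv2.COLOR_RGB2HSV).reshape(-1,3)[:,1]
    V=p['img'].reshape(-1,3).max(1)
    ok=~np.isnan(b[:,0])&(abs(b[:,1])<100)&(b[:,0]>-180)&(b[:,0]<xmax)&(b[:,2]>53)&(b[:,2]<z0)
    m=(ok.reshape(384,512)).astype(np.uint8); k,l,st,ce=cv2.connectedComponentsWithStats(m)
    i=1+np.argmax(st[1:,4]); q=np.ascontiguousarray(b[(l==i).ravel()][:,:2].astype(np.float32))
    print(n,'pack',len(q),[np.round(v,1) for v in cv2.minAreaRect(q)],'y',np.percentile(q[:,1],[.5,99.5]).round(1),'x',np.percentile(q[:,0],[.5,99.5]).round(1))
E
python3 - <<'E'
from h import *
state(); packw()
shot('wrist','w5.png')
E
```

```text
t 6.42 tip bay mm [-88.8 -55.6  28.8] jaw yaw rel bay -0.01 F [3.  1.4 0.5] w 53.1 q6 -113.3
wrist pack 24890 [array([-86.3, -14.5]), array([109.8,  90.9]), np.float64(0.1)] y [-50.8  30.7] x [-139.9  -32.4]
```

View pics/w5.png

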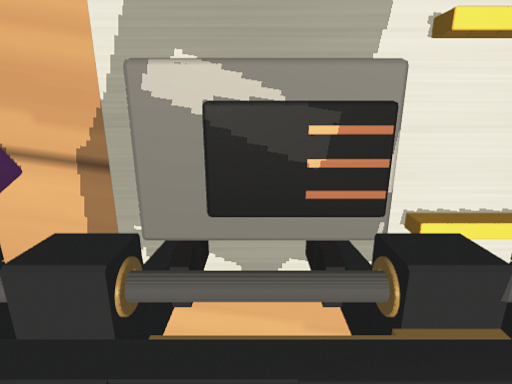

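carry_out --targets '[{"dp":[0,0,-0.25],"spin":0,"claw":0.4},{"dp":[0,0,-0.25],"spin":0,"claw":0.4},{"dp":[0,0,-0.25],"spin":0,"claw":0.4},{"dp":[0,0,0],"spin":0,"claw":0.4}]'

```text
time_s: 7.02
tool_pos: [0.605, -0.0458, 0.1948]
ee_rot: [177.8, 90.0, -174.1]
ft_force: [2.0, -0.6, 0.3]
gripper_width: 0.0529
```

Run:
```python
from h import *
state(); packw()
p=ctrl.get_image('wrist')
b=inb(cloud(p).reshape(-1,3)); b=b[~np.isnan(b[:,0])]
for lo,hi in ((-130,-110),(-100,-80),(-60,-40)):
    q=b[(b[:,0]>lo)&(b[:,0]<hi)&(b[:,2]>45)&(b[:,2]<58)&(abs(b[:,1])<60)]; print(np.percentile(q[:,1],[98,99.5]).round(1))
```

```text
t 7.03 tip bay mm [-88.7 -47.9  28.8] jaw yaw rel bay -0.01 F [ 2.  -0.6  0.3] w 52.9 q6 -113.6
wrist pack 24984 [array([-86.4,  -6.9]), array([ 91.3, 110. ]), np.float64(89.9)] y [-42.7  38.5] x [-139.9  -32.4]
[37.2 38.3]
[38.  38.5]
[38.  38.4]
```

carry_out --targets '[{"dp":[0,0,0.8],"spin":0,"claw":0.5},{"dp":[0,0,1.2],"spin":0,"claw":0.5},{"dp":[-3,0,0],"spin":0,"claw":0.5},{"dp":[-4,0,0],"spin":0,"claw":0.5},{"dp":[-3,0,0],"spin":0,"claw":0.5},{"dp":[0,-4,-3],"spin":0,"claw":0.5},{"dp":[0,-4,-3.7],"spin":0,"claw":0.5},{"dp":[0,0,0],"spin":0.175,"claw":0.5}]'

```text
time_s: 8.12
tool_pos: [0.5691, -0.1341, 0.2949]
ee_rot: [-161.9, 90.0, -164.2]
ft_force: [0.4, 0.8, -0.9]
gripper_width: 0.0441
```

carry_out --targets '[{"dp":[0,0,0],"spin":0.175,"claw":0.5},{"dp":[0,0,0],"spin":0.175,"claw":0.5},{"dp":[0,0,0],"spin":0.175,"claw":0.5},{"dp":[0,0,0],"spin":0.175,"claw":0.5},{"dp":[0,0,0],"spin":0.175,"claw":0.5},{"dp":[0,0,0],"spin":0.175,"claw":0.5},{"dp":[0,0,0],"spin":0.175,"claw":0.5},{"dp":[0,0,0],"spin":0.171,"claw":0.5}]'

```text
time_s: 9.12
tool_pos: [0.5705, -0.1315, 0.2947]
ee_rot: [-113.0, 90.0, 164.8]
ft_force: [0.0, 1.1, 0.1]
gripper_width: 0.0443
```

Run:
```python
from h import *
go(-165,0,33,-90); packw()
shot('wrist','w6.png');shot('scene','s6.png')
```

```text
t 9.12 tip bay mm [-168.8   -1.7  128.7] jaw yaw rel bay -90.33 F [0.  1.1 0.1] w 44.3 q6 -32.3
spin -0.006 dp cm [ 9.57 -0.17 -0.37]  toolaxes in bay: y [ 0. -1.] z [-1.  0.]
wrist pack 8886 [array([-86.4,   0.9]), array([ 76.2, 108.3]), np.float64(89.9)] y [-36.9  38.4] x [-140.   -32.8]
```

View pics/w6.png

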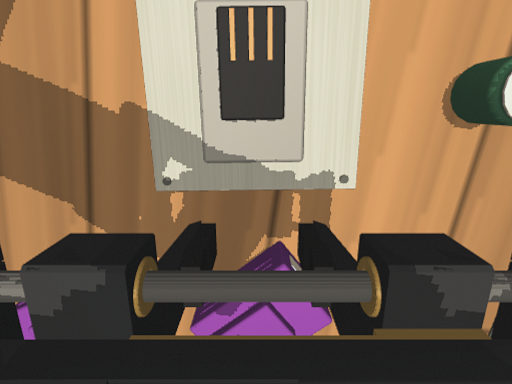

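View pics/s6.png

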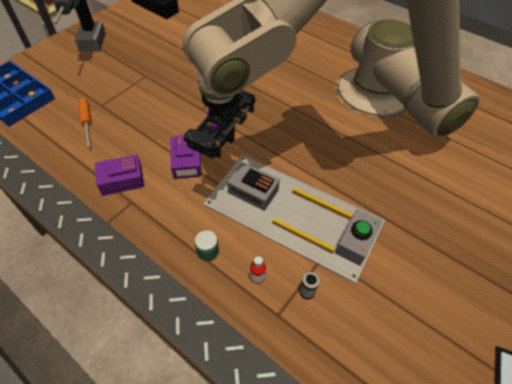

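carry_out --targets '[{"dp":[0,-0.2,-0.3],"spin":-0.006,"claw":0.5},{"dp":[3,0,0],"spin":0,"claw":0.5},{"dp":[3,0,0],"spin":0,"claw":0.5},{"dp":[2,0,0],"spin":0,"claw":0.5},{"dp":[1.5,0,0],"spin":0,"claw":0.5},{"dp":[0,0,-0.4],"spin":0,"claw":0.5},{"dp":[0,0,-0.4],"spin":0,"claw":0.5},{"dp":[0,0,0],"spin":0,"claw":0.5}]'

```text
time_s: 10.28
tool_pos: [0.5664, -0.1206, 0.2006]
ee_rot: [57.5, 89.9, -24.0]
ft_force: [0.6, -0.7, -0.5]
gripper_width: 0.0438
```

Run:
```python
from h import *
go(-160,0.7,34,-90); packw()
```

```text
t 10.28 tip bay mm [-157.5    0.6   34.6] jaw yaw rel bay -89.63 F [ 0.6 -0.7 -0.5] w 43.8 q6 -32.2
spin 0.006 dp cm [ 0.06 -0.02  0.25]  toolaxes in bay: y [-0. -1.] z [-1.  0.]
wrist pack 19700 [array([-95.4,   0.8]), array([76.4, 90.9]), np.float64(90.0)] y [-36.5  38.3] x [-139.7  -51.5]
```

carry_out --targets '[{"dp":[0,0,-0.4],"spin":0.006,"claw":0.5},{"dp":[0,0,-0.4],"spin":0,"claw":0.5},{"dp":[0,0,-0.4],"spin":0,"claw":0.5},{"dp":[0,0,-0.4],"spin":0,"claw":0.5},{"dp":[0,0,-0.4],"spin":0,"claw":0.5},{"dp":[0,0,-0.4],"spin":0,"claw":0.5},{"dp":[0,0,-0.4],"spin":0,"claw":0.5},{"dp":[0,0,-0.4],"spin":0,"claw":0.5}]'

```text
time_s: 11.32
tool_pos: [0.5619, -0.0892, 0.2]
ee_rot: [47.0, 90.0, -34.9]
ft_force: [1.2, -4.6, 3.8]
gripper_width: 0.044
```

```bash
cat >> h.py <<'E'
def sides(xr):
    p=ctrl.get_image('wrist'); b=inb(cloud(p).reshape(-1,3)); b=b[~np.isnan(b[:,0])]
    for lo in range(int(xr[0]),int(xr[1]),20):
        q=b[(b[:,0]>lo)&(b[:,0]<lo+20)&(b[:,2]>50)&(b[:,2]<59)&(abs(b[:,1])<60)]
        if len(q)>50: print('  x',lo,'y',np.percentile(q[:,1],[.5,99.5]).round(1))
E
python3 - <<'E'
from h import *
go(-125,0,34,-90); packw(xmax=160); sides((-110,60))
E
```

```text
t 11.32 tip bay mm [-125.7    0.7   34. ] jaw yaw rel bay -90.02 F [ 1.2 -4.6  3.8] w 44.0 q6 -29.0
spin -0.0 dp cm [-0.    0.07 -0.07]  toolaxes in bay: y [ 0. -1.] z [-1.  0.]
wrist pack 20589 [array([-76.4,   0.7]), array([ 76.5, 114.7]), np.float64(90.0)] y [-36.6  38.1] x [-125.6  -20. ]
  x -110 y [-36.2  37.7]
  x -90 y [-36.6  38.2]
  x -70 y [-36.8  38.2]
  x -50 y [-36.7  38.3]
  x -30 y [-36.9  38.3]
```

carry_out --targets '[{"dp":[0,0,-0.5],"spin":0,"claw":0.5},{"dp":[0,0,-0.5],"spin":0,"claw":0.5},{"dp":[0,0,-0.5],"spin":0,"claw":0.5},{"dp":[0,0,-0.5],"spin":0,"claw":0.5},{"dp":[0,0,-0.5],"spin":0,"claw":0.5},{"dp":[0,0,-0.5],"spin":0,"claw":0.5},{"dp":[0,0,-0.5],"spin":0,"claw":0.5},{"dp":[0,0,-0.5],"spin":0,"claw":0.5}]'

```text
time_s: 12.42
tool_pos: [0.5562, -0.0494, 0.1998]
ee_rot: [27.8, 90.0, -54.1]
ft_force: [0.2, -5.0, 3.1]
gripper_width: 0.044
```

Run:
```python
from h import *
go(-85,0.5,34,-90); packw(xmax=160); sides((-70,100)); shot('wrist','w7.png'); meas('wrist')
```

```text
t 12.43 tip bay mm [-85.5   0.8  33.8] jaw yaw rel bay -90.01 F [ 0.2 -5.   3.1] w 44.0 q6 -25.3
spin -0.0 dp cm [-0.02  0.03 -0.05]  toolaxes in bay: y [-0. -1.] z [-1.  0.]
wrist pack 20711 [array([-36.4,   0.8]), array([114.9,  76.4]), np.float64(0.1)] y [-36.6  38.2] x [-84.9  20.2]
  x -70 y [-36.1  37.9]
  x -50 y [-36.4  38.2]
  x -30 y [-36.7  38.3]
  x -10 y [-36.6  38.4]
  x 10 y [-36.7  38.3]
wrist rail L 1446 x [ 1.3 31. ] y [47.9 52.4 57.2] slope deg 0.03
wrist rail R 1579 x [ 1.3 31.1] y [-57.5 -52.3 -47.9] slope deg 0.25
wrist pack top 42413 [array([-35.8,   0.8]), array([ 76.7, 115. ]), np.float64(89.8)] 58.1
```

View pics/w7.png

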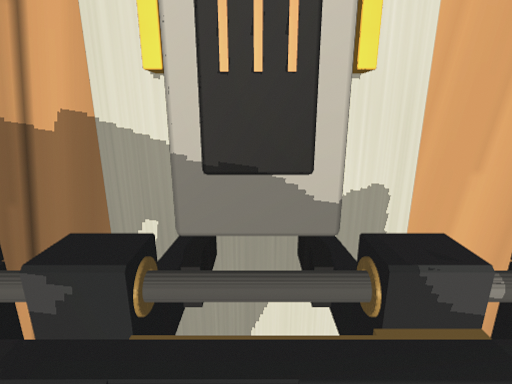

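carry_out --targets '[{"dp":[0,0,-0.5],"spin":0,"claw":0.5},{"dp":[0,0,-0.5],"spin":0,"claw":0.5},{"dp":[0,0,-0.5],"spin":0,"claw":0.5},{"dp":[0,0,-0.5],"spin":0,"claw":0.5},{"dp":[0,0,-0.5],"spin":0,"claw":0.5},{"dp":[0,0,-0.5],"spin":0,"claw":0.5},{"dp":[0,0,-0.5],"spin":0,"claw":0.5},{"dp":[0,0,-0.5],"spin":0,"claw":0.5}]'

```text
time_s: 13.62
tool_pos: [0.5505, -0.0098, 0.1997]
ee_rot: [-136.2, 90.0, 141.9]
ft_force: [0.8, -2.1, -1.7]
gripper_width: 0.0441
```

Run:
```python
from h import *
state(); sides((-30,140))
```

```text
t 13.62 tip bay mm [-45.4   0.9  33.7] jaw yaw rel bay -90.02 F [ 0.8 -2.1 -1.7] w 44.1 q6 -21.4
  x -30 y [-36.6  37.4]
  x -10 y [-37.   37.8]
  x 10 y [-37.2  38. ]
  x 30 y [-37.2  37.9]
  x 50 y [-37.2  37.9]
```

carry_out --targets '[{"dp":[0,0,-0.5],"spin":0,"claw":0.5},{"dp":[0,0,-0.5],"spin":0,"claw":0.5},{"dp":[0,0,-0.5],"spin":0,"claw":0.5},{"dp":[0,0,-0.5],"spin":0,"claw":0.5},{"dp":[0,0,-0.5],"spin":0,"claw":0.5},{"dp":[0,0,-0.5],"spin":0,"claw":0.5},{"dp":[0,0,-0.5],"spin":0,"claw":0.5},{"dp":[0,0,-0.5],"spin":0,"claw":0.5}]'

```text
time_s: 14.68
tool_pos: [0.545, 0.0298, 0.1998]
ee_rot: [60.8, 90.0, -21.1]
ft_force: [1.1, -3.5, -0.2]
gripper_width: 0.0439
```

carry_out --targets '[{"dp":[0,0,-0.5],"spin":0,"claw":0.5},{"dp":[0,0,-0.5],"spin":0,"claw":0.5},{"dp":[0,0,-0.5],"spin":0,"claw":0.5},{"dp":[0,0,-0.5],"spin":0,"claw":0.5},{"dp":[0,0,-0.5],"spin":0,"claw":0.5},{"dp":[0,0,-0.5],"spin":0,"claw":0.5},{"dp":[0,0,-0.5],"spin":0,"claw":0.5}]'

```text
time_s: 15.55
tool_pos: [0.54, 0.0645, 0.1998]
ee_rot: [44.0, 90.0, -37.9]
ft_force: [0.6, -4.0, 1.2]
gripper_width: 0.0442
```

Run:
```python
from h import *
state(); sides((40,160)); shot('wrist','w8.png'); shot('top','t8.png')
```

```text
t 15.55 tip bay mm [29.6  0.8 33.8] jaw yaw rel bay -90.02 F [ 0.6 -4.   1.2] w 44.2 q6 -13.7
  x 40 y [-36.5  37.3]
  x 60 y [-36.8  37.6]
  x 80 y [-37.1  37.8]
  x 100 y [-37.1  37.9]
  x 120 y [-37.3  37.9]
```

View pics/w8.png

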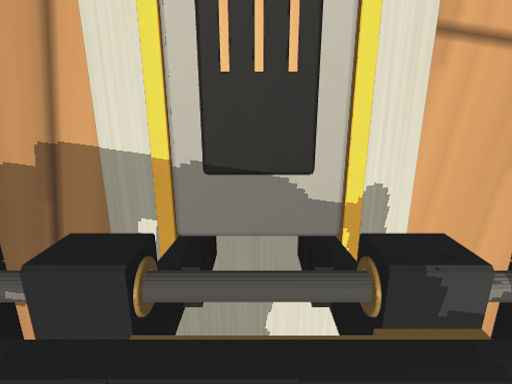

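carry_out --targets '[{"dp":[0,0,-0.3],"spin":0,"claw":0.5},{"dp":[0,0,-0.3],"spin":0,"claw":0.5},{"dp":[0,0,-0.3],"spin":0,"claw":0.5},{"dp":[0,0,-0.3],"spin":0,"claw":0.5}]'

```text
time_s: 16.2
tool_pos: [0.5383, 0.0763, 0.1996]
ee_rot: [-110.9, 90.0, 167.2]
ft_force: [0.6, -2.4, -1.6]
gripper_width: 0.0438
```

carry_out --targets '[{"dp":[0,0,-0.1],"spin":0,"claw":0.5},{"dp":[0,0,-0.1],"spin":0,"claw":0.5}]'

```text
time_s: 16.45
tool_pos: [0.5381, 0.0781, 0.1997]
ee_rot: [-98.9, 90.0, 179.2]
ft_force: [-0.1, -2.6, -1.2]
gripper_width: 0.044
```

carry_out --targets '[{"dp":[0,0,-0.1],"spin":0,"claw":0.5}]'

```text
time_s: 16.58
tool_pos: [0.538, 0.0789, 0.1997]
ee_rot: [4.2, 90.0, -77.7]
ft_force: [0.4, -8.3, -3.0]
gripper_width: 0.0439
```

Run:
```python
from h import *
state()
```

```text
t 16.57 tip bay mm [44.1  0.8 33.7] jaw yaw rel bay -90.01 F [ 0.4 -8.3 -3. ] w 43.9 q6 -12.2
```

Force is rising at about the expected home position (44–45), so I'll nudge a little further.

carry_out --targets '[{"dp":[0,0,-0.1],"spin":0,"claw":0.5}]'

```text
time_s: 16.7
tool_pos: [0.538, 0.0793, 0.1997]
ee_rot: [-3.3, 89.9, -85.2]
ft_force: [0.5, -13.8, -2.0]
gripper_width: 0.0443
```

Run:
```python
from h import *
state()
```

```text
t 16.7 tip bay mm [44.1  0.8 33.7] jaw yaw rel bay -89.99 F [  0.5 -13.8  -2. ] w 44.3 q6 -12.1
```

carry_out --targets '[{"dp":[0,0,0.5],"spin":0,"claw":0.5},{"dp":[0,0,1.5],"spin":0,"claw":0.5},{"dp":[-3,0,0],"spin":0,"claw":0.5},{"dp":[-4,0,0],"spin":0,"claw":0.5},{"dp":[-4,0,0],"spin":0,"claw":0.5},{"dp":[0,0,0],"spin":0,"claw":1}]'

```text
time_s: 17.45
tool_pos: [0.5409, 0.0596, 0.3126]
ee_rot: [78.7, 89.6, -3.2]
ft_force: [0.8, -0.3, -0.9]
gripper_width: 0.0361
```

Run:
```python
from h import *
go(197,0,110,-90); packw(xmax=163); sides((40,164)); shot('wrist','w9.png'); shot('top','t9.png'); meas('top'); meas('scene'); shot('scene','s9.png')
```

```text
t 17.45 tip bay mm [ 24.5  -0.4 146.6] jaw yaw rel bay -90.04 F [ 0.8 -0.3 -0.9] w 36.1 q6 -14.2
spin -0.001 dp cm [  3.64  -0.06 -17.26]  toolaxes in bay: y [ 0. -1.] z [-1.  0.]
wrist pack 7845 [array([1.088e+02, 1.000e-01]), array([ 76. , 108.3]), np.float64(90.0)] y [-37.6  37.7] x [ 54.8 162.7]
  x 40 y [-37.  37.]
  x 60 y [-37.2  37.5]
  x 80 y [-37.6  37.7]
  x 100 y [-37.8  37.7]
  x 120 y [-37.7  37.7]
  x 140 y [-37.7  37.7]
  x 160 y [-53.  53.]
top rail L 99 x [ 43.9 159.9] y [50.7 54.1 57.3] slope deg -0.17
top btn [203.85  -1.45  78.8 ] z [78.9 81.2]
top pack top 136 [array([116.5,  29. ]), array([20.9, 61. ]), np.float64(82.4)] 56.8
scene rail L 51 x [14.1 46.4] y [44.6 49.9 55.6] slope deg -1.02
scene rail R 293 x [  4.3 158.5] y [-61.2 -56.6 -50. ] slope deg 0.2
scene btn [195.45  -2.8   78.2 ] z [78.9 81. ]
scene pack top 1126 [array([108. ,  -2.7]), array([110. ,  77.6]), np.float64(0.2)] 57.9
```

View pics/w9.png

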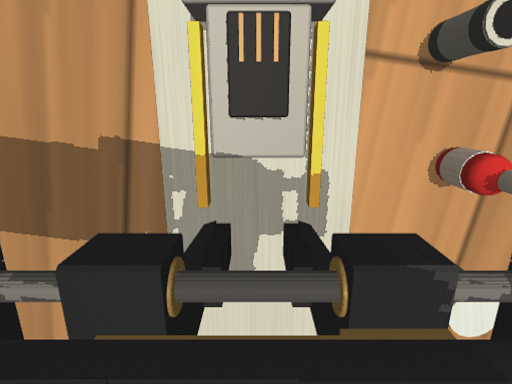

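View pics/s9.png

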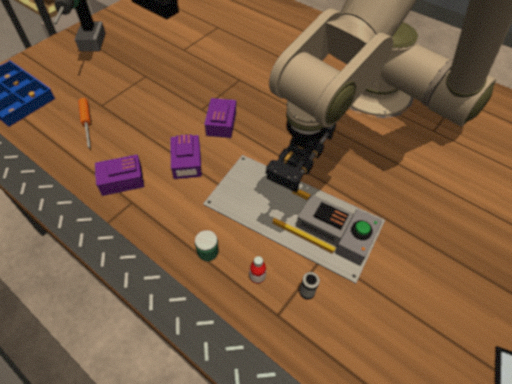

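carry_out --targets '[{"dp":[0,0,-4],"spin":0,"claw":1},{"dp":[0,0,-4.5],"spin":0,"claw":1},{"dp":[0,0,-4.5],"spin":0,"claw":1},{"dp":[0,0,-4.2],"spin":0,"claw":1},{"dp":[2,0,0],"spin":0,"claw":1},{"dp":[2,0,0],"spin":0,"claw":1},{"dp":[0,0,0],"spin":0,"claw":1},{"dp":[0,0,0],"spin":0,"claw":1}]'

```text
time_s: 18.8
tool_pos: [0.5167, 0.2304, 0.2702]
ee_rot: [96.4, 90.0, 14.5]
ft_force: [-0.1, 0.1, 0.7]
gripper_width: 0.0003
```

Run:
```python
from h import *
go(197,0,79,-90); shot('wrist','w10.png'); shot('scene','s10.png');
p=ctrl.get_image('top');cv2.imwrite('pics/t10.png',cv2.resize(p['img'][160:280,100:290,::-1],None,fx=4,fy=4))
```

```text
t 18.8 tip bay mm [197.2   0.5 104.2] jaw yaw rel bay -90.03 F [-0.1  0.1  0.7] w 0.3 q6 4.0
spin -0.001 dp cm [2.52 0.05 0.02]  toolaxes in bay: y [ 0. -1.] z [-1. -0.]
```

View pics/w10.png

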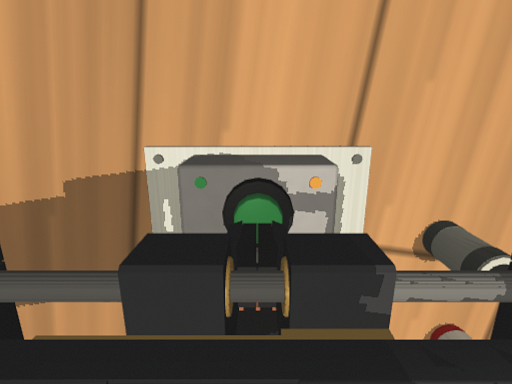

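View pics/s10.png

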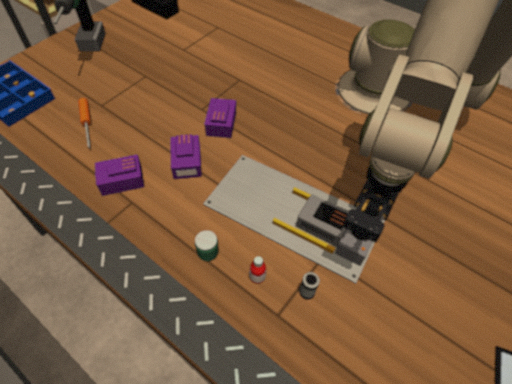

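carry_out --targets '[{"dp":[1,0,0],"spin":0,"claw":1},{"dp":[1,0,0],"spin":0,"claw":1},{"dp":[0.3,0,0],"spin":0,"claw":1},{"dp":[0.2,0,0],"spin":0,"claw":1},{"dp":[0.2,0,0],"spin":0,"claw":1},{"dp":[0,0,0],"spin":0,"claw":1}]'

```text
time_s: 19.7
tool_pos: [0.5164, 0.2305, 0.2429]
ee_rot: [54.0, 90.0, -27.9]
ft_force: [-0.9, 0.1, 2.0]
gripper_width: 0.0004
```

Run:
```python
from h import *
state()
```

```text
t 19.7 tip bay mm [197.3   0.8  76.9] jaw yaw rel bay -90.02 F [-0.9  0.1  2. ] w 0.4 q6 4.0
```

carry_out --targets '[{"dp":[0.2,0,0],"spin":0,"claw":1},{"dp":[0.2,0,0],"spin":0,"claw":1},{"dp":[0,0,0],"spin":0,"claw":1}]'

```text
time_s: 20.08
tool_pos: [0.5165, 0.2305, 0.2388]
ee_rot: [96.6, 90.0, 14.7]
ft_force: [-0.7, -1.0, 4.7]
gripper_width: 0.0002
```

Run:
```python
from h import *
state()
```

```text
t 20.07 tip bay mm [197.3   0.7  72.8] jaw yaw rel bay -90.02 F [-0.7 -1.   4.7] w 0.2 q6 4.0
```

carry_out --targets '[{"dp":[0.15,0,0],"spin":0,"claw":1},{"dp":[0,0,0],"spin":0,"claw":1}]'

```text
time_s: 20.32
tool_pos: [0.5164, 0.2305, 0.2383]
ee_rot: [88.0, 89.9, 6.1]
ft_force: [-4.8, -1.6, 13.2]
gripper_width: 0.0003
```

Run:
```python
from h import *
state()
```

```text
t 20.32 tip bay mm [197.3   0.7  72.3] jaw yaw rel bay -90.02 F [-4.8 -1.6 13.2] w 0.3 q6 4.0
```

The force jumped to 13 N with no further travel, so the button is fully down. Now I'll lift straight up and move clear.

carry_out --targets '[{"dp":[-0.5,0,0],"spin":0,"claw":1},{"dp":[-1.5,0,0],"spin":0,"claw":1},{"dp":[-4,0,0],"spin":0,"claw":1},{"dp":[-5,0,0],"spin":0,"claw":1},{"dp":[-5,0,0],"spin":0,"claw":1},{"dp":[0,-5,-3],"spin":0,"claw":1},{"dp":[0,-5,-3],"spin":0,"claw":1},{"dp":[0,-5,-3],"spin":0,"claw":1}]'

```text
time_s: 21.32
tool_pos: [0.3535, 0.2988, 0.3978]
ee_rot: [120.6, 90.0, 38.7]
ft_force: [0.8, 0.8, 0.4]
gripper_width: 0.0002
```

carry_out --targets '[{"dp":[0,-5,-3],"spin":0,"claw":1},{"dp":[0,-5,-3],"spin":0,"claw":1},{"dp":[0,0,0],"spin":0,"claw":1},{"dp":[0,0,0],"spin":0,"claw":1}]'

```text
time_s: 21.82
tool_pos: [0.2482, 0.3439, 0.3977]
ee_rot: [103.6, 89.9, 21.7]
ft_force: [0.2, -0.1, 1.3]
gripper_width: 0.0007
```

Run:
```python
from h import *
state(); meas('top'); meas('scene')
p=shot('scene','s11.png')
p=ctrl.get_image('top');cv2.imwrite('pics/t11.png',cv2.resize(p['img'][120:280,100:300,::-1],None,fx=4,fy=3.7))
```

```text
t 21.82 tip bay mm [347.3 250.2 231.7] jaw yaw rel bay -90.0 F [ 0.2 -0.1  1.3] w 0.7 q6 30.0
top rail L 142 x [  5.  159.4] y [50.7 53.9 57.1] slope deg -0.11
top rail R 134 x [  4.7 157.1] y [-55.  -51.7 -48.4] slope deg -0.03
top btn [194.95   1.05  78.25] z [78.9 80.9]
top pack top 1105 [array([108.5,  -0.3]), array([108.6,  75.9]), np.float64(0.1)] 57.9
scene rail L 72 x [ 2.3 46.8] y [44.8 49.8 55.6] slope deg -0.14
scene rail R 290 x [  4.5 158.6] y [-61.1 -56.4 -50. ] slope deg 0.25
scene btn [195.45  -3.4   77.9 ] z [79. 81.]
scene pack top 1118 [array([108. ,  -2.7]), array([ 77.3, 109.7]), np.float64(89.5)] 58.0
```

View pics/t11.png

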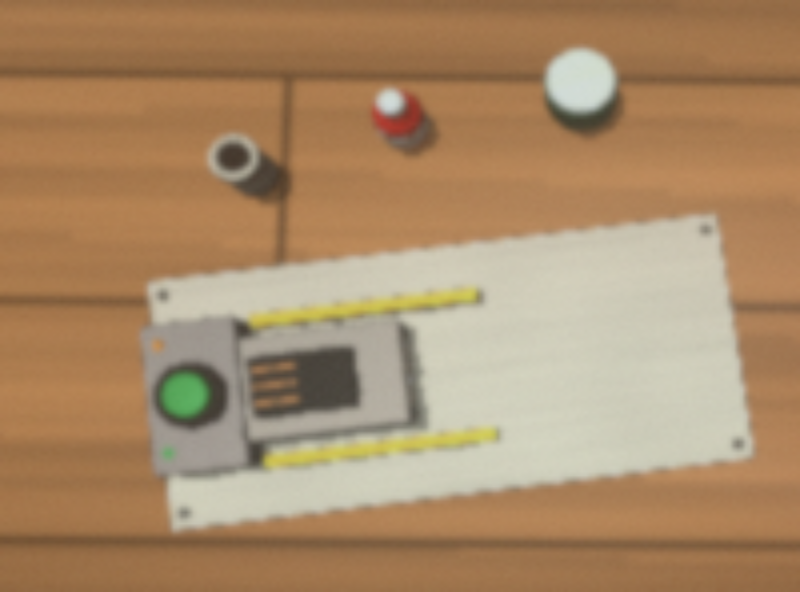

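View pics/s11.png

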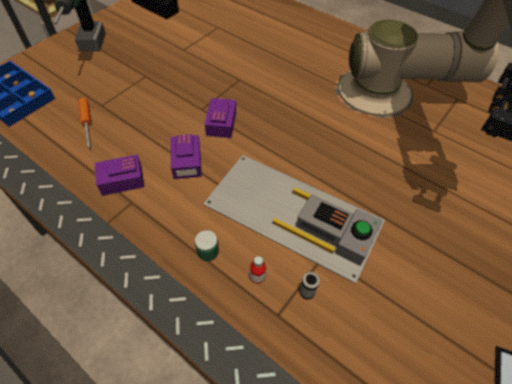

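The pack is against the block with an even gap to both rails (top view, pack at about (325,380)). The button is back up, and the bottle, pipe and tin are where they were. Handing in.

```bash
python3 -c "
from workcell import ctrl
print(ctrl.hand_in())"
```

```text
the job is handed in; nothing more can be done
None
```

The pack is fully home against the charger block and the start button was pressed and came back up. I handed the job in at about 22 s, and no verdict was reported.

**What I did:** I squared and centred the pack with a two-finger push on its side, then pushed it straight down the lane from its rear face. The fingertips stayed above rail height. The pack stopped with the force rising to about 14 N. I then pressed the button with the closed fingers until it bottomed out at about 13 N, lifted off and moved clear.

**Last checks:**
- **Pack position:** its centre is about 87 mm from the button centre (87 expected). Its yaw is within 0.5° of the lane, with about 10 mm clear to each rail.
- **Button:** its top reads 79–81 mm, the same as before the press.
- **Bottle, pipe and tin:** they look to be standing where they were, judged by eye from the pictures.

**Where the checks disagreed:** the scene camera read sideways positions 2–4 mm off from the other two, for the rails and button as well as the pack. I took that as camera calibration error, not a misplaced pack.

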